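# Set up the carver's sharpening stand and hold it upright on its kickstand

## Task

Get the folded-back sharpening stand ready for use: first set the loose iron foot cup, open side up, fully home in the round pocket of the stand's base board, then flip the kickstand down past its spring's centre until it snaps to its stop while the frame still leans back on its rest. Then take the frame by its top bar, raise it gently until it is upright with the kickstand's foot standing in the cup, and finish still holding it there by the top bar, because it falls back if it is let go. Leave the other things on the bench where they are.

Things in the scene. Friction and masses are not known exactly. Their poses are not given: they have to be found in the camera images.
- cup_center (a point): Loose dark iron foot cup, 26 mm high, 130 g: round body 44 mm across, tapering to 36 mm at the underside, with a flange 56 mm across from 17 to 26 mm above the underside. Open on top: a round hollow 36 mm wide (32 at its floor), 20 mm deep. It starts on the bench, open side up. This point is on its axis, 13 mm above its underside; z points out of the open side.
- pocket (a point): Centre of the floor of the round pocket, 50 mm wide, 10 mm deep, in the stand's fixed base board (300 x 340 mm), on the robot's side of the frame. Floor 14 mm, board top 24 mm above the bench. A cup fully home has its centre point 13 mm above this point. z up, y along the frame's hinge axis (its bottom tube), x away from the robot; the hinge axis lies at x = +105 mm, 26 mm above this point.
- bar_grip (a point): Best grip point, on the axis of the frame's top bar: a round tube 26 mm in diameter parallel to the hinge axis and 235 mm from it. 25 mm of bare bar to each side, 45 mm free before and behind; a 16 mm stay crosses in the frame's plane below it (47 mm below the bar's axis). Moves with the frame; y along the bar, z up along the frame.
- frame (a joint): Lean of the frame about its bottom tube: 0 = upright, 0.40 rad = leaning back, away from the robot, on its rest (the start). About 1.6 kg, with a 150 mm grindstone on a hub on its far side: let go, it falls back even from upright; raising it takes about 5 N at the top bar. With the cup home and the leg down, the foot meets the cup's floor at 0.
- leg (a joint): Turn of the kickstand about its pivot: 0 = folded, 1.57 rad = down at its stop. An over-centre spring holds it at whichever end is nearer; the centre is at about 0.8 rad, and past it the leg snaps down by itself. It takes about 5 N at the foot to start it.
- leg_pivot (a point): Pivot of the kickstand, on the robot's side of the frame's upright tube, 155 mm above the bench when the frame is upright. Moves with the frame.
- leg_foot (a point): Centre of the 16 mm rubber ball at the end of the kickstand, a straight 12 mm steel rod, 145 mm from its pivot. Folded, it lies nearly level along the robot's side of the frame, and is pushed down from above; it swings in the plane through leg_pivot, leg_foot (folded) and foot_down.
- foot_down (a point): Point fixed to the frame where the centre of the kickstand's foot is when the leg is down. With the frame upright this is straight above the pocket, 14 mm over the pocket's floor; with the frame leaning on its rest it is about 42 mm higher.
- topbar: The top bar itself (bare steel tube, 225 mm long, 26 mm in diameter); origin at the middle of its axis, y axis along it.
- spokeshave: Boxwood spokeshave, 255 mm long, lying on the bench; leave it alone.
- burnisher: Black polished stone burnisher, a rounded bar 104 mm long and 28 mm thick, lying on the bench; leave it alone.
- scraper: Curved iron scraper, about 130 x 60 x 5 mm, lying flat; leave it alone.
- pot: Red clay pot, 136 mm wide, 108 mm high, with a fitted lid; leave it alone.
- gouge: Gouge with a wooden handle, 230 mm long, lying on the bench; leave it alone.
Not all that is in view belongs to the job. What is meant by the part that bears cup_center is not white, and is the larger of those in its own colour.

How it is judged (in metres and radians):
On the way, in this order (a step that is already met when the one before it is completed fails the run):
1. the foot cup is fully home in the pocket, open side up, before the kickstand is flipped (horizontal distance between cup_center and pocket below 0.005 m and z of cup_center in the frame of pocket between 0.009 and 0.0155 m and angle between cup_center's own z axis and vertical below 0.12 rad and value of joint leg below 0.4 rad), for 0.2 s.
2. the kickstand is down at its stop while the frame still leans back (value of joint leg above 1.45 rad and value of joint frame above 0.3 rad), for 0.2 s.
At the end, for the whole second after the job is handed in: The cup is home in the pocket (5 mm off centre, 2.5 mm proud at most), open side up; the kickstand is down (over 1.45 rad), its foot in the cup, at most 6 mm off its floor; the frame is still and upright within 0.05 rad; the fingers hold the top bar (over 1 N) (horizontal distance between cup_center and pocket below 0.005 m and z of cup_center in the frame of pocket below 0.0155 m and angle between cup_center's own z axis and vertical below 0.12 rad and value of joint leg above 1.45 rad and value of joint frame between -0.05 and 0.05 rad and horizontal distance between leg_foot and cup_center below 0.012 m and z of leg_foot in the frame of cup_center below 0.007 m and velocity of joint frame between -0.1 and 0.1 rad/s and contact force between the fingers and topbar above 1 N); the arm keeps its last pose, push and grip.
It fails at once if the frame is jerked or let fall (faster than 2 rad/s) (velocity of joint frame above 2 rad/s or velocity of joint frame below -2 rad/s).
It fails at once if another thing on the bench is moved more than 30 mm (distance of any of spokeshave, burnisher, scraper, pot, gouge from where it was at the start of the episode above 0.03 m).
It also fails if it takes over 64 s, if anything falls off the work surface, if the arm or the gripper's body presses on something with over 40 N, if the wrist force passes 120 N, or if a joint passes its speed limit or range.

## Robot

A 6-joint arm with a two-finger parallel gripper is mounted at the origin on the work surface. World frame = base frame: x ahead of the robot, y to its left, z up, the work surface at z = 0. Lengths are in m, angles in degrees, forces in N, time in s.
With the tool pointing down it reaches from about 0.3 to 0.875 m from the base axis. Payload 6.4 kg.
Tool frame: the origin (TCP) lies at the very end of the fingers, on their centre line; the grasp point (between the pads) lies 19 mm behind it; z points along the fingers, y is the line along which they close (so a half turn about z gives the same grasp; the last joint's range is limited). The gripper opens to 88 mm and grips with 3 to 60 N. Pads are 18 mm wide; open, the fingers measure 123 mm over their backs; the gripper's body (75 mm by 187 mm) begins 45 mm behind the grasp point.
Start: joints at [55.445, 10.359, 92.074, -0, 77.567, -11.82], TCP at [0.222, 0.53, 0.239] pointing down, gripper open.
Joint ranges: [-171.53, 171.53], [-51.25, 118.39], [17.06, 147.69], [-65.23, 245.23], [0, 150.52], [-178.68, 178.68]. Speed limits (degrees/s): [147.25, 147.25, 172.46, 180, 180, 180].

## Interface

Orientations are given as [roll, pitch, yaw] about the fixed x, y, z axes, in that order (R = Rz(yaw) Ry(pitch) Rx(roll)).
In Python, from plant import telemetry, eyes, hand_in gives the robot as it stands. The module is installed in compiled form; this text tells all that it offers.
- The arm moves only by the tool servo_tool, never from a script. Its argument "steps" is a list that holds one entry, the list of rows, each a list of 5 numbers: the gripper's target within -1 to 1 (fully open at 1, half-way at 0, shut at -1), then the shift along the tool's x, y, z in mm, then the turn about the tool's z in rad. In form: [[[fingers, x, y, z, turn], ...]]. A call has 1 to 5 rows; each row is the pose to reach, as a shift and turn from the pose commanded when the call began, along the tool's axes at that moment; what a row does not reach only later rows make up. A row lasts 1/10 s, in which the tool goes at most 50 mm and 8.59 degrees, less where a joint would pass 70% of its speed; a pose out of reach is approached as far as the arm can. A call with a gripper value outside its range is refused whole. The fingers move at their own pace and stop on an object; "squeeze" is the grip in N (left out, the last holds). Time passes only in rows, so rows that repeat a pose let the fingers close. It gives the time, the measured TCP pose, the force, the opening and the grip force at its end, in the units of the state.
- telemetry.sense(): the state, without advancing time (a new reading comes with each control period).
- eyes.camera(name): name is "scene" or "side" or "wrist"; returns (picture, depth): 384x512x3 uint8, red, green, blue; 384x512 float32, m along the optical axis (not along the pixel's ray), 0 where there is no reading.
- eyes.camera_params(name): a dict with "intrinsics" (3x3 intrinsics, pixels), "dist" ([k1, k2, p1, p2, k3] as OpenCV has them; the pictures are not rectified), "position" and "attitude" of the camera in the world. Camera axes: x right, y up, looking along -z (the intrinsics and any distortion apply to the point x, -y, -z); pixel columns grow to the right and rows downward; lengths in m; the calibration is good to about 2 mm. A picture is of the moment at which its call begins: read the wrist's pose just before it. camera_params takes no time and is no camera call; for the wrist camera it gives the pose at the moment of the call.
- hand_in(): hands the job in; it is judged then, once.
The state is a dict: "time": time; "q": joint angles; "qd": joint speeds; "tau": joint torques, N m; "tool_pos": TCP position; "tcp_rot": TCP orientation; "ft_force": force on the tool from outside, world axes, zero at the start; "torque": the same for the moment, N m; "grip_width": opening from 0.0 (shut) to 1.0 (fully open); "finger_force": force on a finger pad.
Only numpy, scipy, OpenCV 4.12 (cv2) and the standard library are available. Lean on these libraries where they do the work, as an engineer would, in place of code of your own. Each camera call takes 0.05 s, during which the arm holds its last target. There are 200 camera calls.

## Working session

There is one attempt and no reset: what is moved stays moved. The work goes in short steps, Python scripts to look and compute and a tool call to move; the robot and the scene stay as the last step left them, time stands still between calls to the robot, and variables do not carry over. Pictures are saved under pics/ and viewed, at most 10 in all, crops included, and the job is handed in when it is done.

Besides the shell and the picture viewer there is one more tool, called after "Call:" as name([rows], argument=value, ...), one row to a line, values as JSON. servo_tool: Moves the arm, as the interface text tells. Its arguments: {"type":"object","properties":{"steps":{"type":"array"},"squeeze":{"type":"number"}},"required":["steps"]}

```bash
mkdir -p pics; cat > h.py <<'E'
import numpy as np, cv2
from plant import telemetry, eyes, hand_in
from scipy.spatial.transform import Rotation as R
def att(p):
    a=np.array(p["attitude"],float)
    return a if a.shape==(3,3) else R.from_euler('xyz',a,degrees=True).as_matrix()
def snap(n):
    p=eyes.camera_params(n); rgb,d=eyes.camera(n)
    np.savez(f'{n}.npz',rgb=rgb,d=d,K=p["intrinsics"],dist=p["dist"],pos=p["position"],A=att(p))
    return rgb,d,p
def cloud(n):
    z=np.load(f'{n}.npz'); d=z['d']; H,W=d.shape
    u,v=np.meshgrid(np.arange(W),np.arange(H))
    q=cv2.undistortPoints(np.stack([u,v],-1).reshape(-1,1,2).astype(float),z['K'],z['dist']).reshape(H,W,2)
    c=np.stack([q[...,0]*d,-q[...,1]*d,-d],-1)
    P=c@z['A'].T+z['pos']; P[d<=0]=np.nan
    return P,z['rgb']
E
python3 - <<'E'
from h import *
print(telemetry.sense())
print(eyes.camera_params("scene")); print(eyes.camera_params("side"));print(eyes.camera_params("wrist"))
for n in("scene","side"):
    rgb,d,p=snap(n); P,_=cloud(n); print(n,np.nanmin(P,(0,1)),np.nanmax(P,(0,1)))
    cv2.imwrite(f'pics/{n}0.png',cv2.resize(rgb[...,::-1],(800,600)))
E
```

```text
{'time': 0.0, 'q': array([ 5.54453698e+01,  1.04013484e+01,  9.21308737e+01, -4.50998478e-04,
        7.75670313e+01, -1.18201993e+01]), 'qd': array([-0.02816288,  0.02461728,  0.08276065, -0.0255973 , -0.06534294,
       -0.04737698]), 'tau': array([ 1.93579017e-04, -4.33877563e+01, -3.41842210e+01,  7.03068520e-02,
        3.86032881e-02, -1.35506289e-04]), 'tool_pos': array([0.22189459, 0.52988574, 0.23782209]), 'tcp_rot': array([-1.79902761e+02, -1.99002507e-02,  1.57265650e+02]), 'ft_force': array([-0.07546325,  0.03851156, -0.24342865]), 'torque': array([ 0.0085383 , -0.0312271 ,  0.01980066]), 'finger_force': 0.0, 'grip_width': 0.9999602261052922}
{'intrinsics': array([[451.59843503,   0.        , 256.12778276],
       [  0.        , 451.59843503, 190.51356205],
       [  0.        ,   0.        ,   1.        ]]), 'dist': array([-0.15876294,  0.        ,  0.        ,  0.        ,  0.        ]), 'position': array([1.00943405, 0.40879991, 1.38778616]), 'attitude': array([ 30.19695263,   0.23656998, 136.0693007 ])}
{'intrinsics': array([[456.2766254 ,   0.        , 252.91927461],
       [  0.        , 456.2766254 , 192.34451354],
       [  0.        ,   0.        ,   1.        ]]), 'dist': array([-0.12143784,  0.        ,  0.        ,  0.        ,  0.        ]), 'position': array([0.4461723 , 0.88332395, 1.36975581]), 'attitude': array([  40.13466282,    0.89649528, -176.63885597])}
{'intrinsics': array([[336.51479583,   0.        , 251.67830631],
       [  0.        , 336.51479583, 189.92899839],
       [  0.        ,   0.        ,   1.        ]]), 'dist': array([0.00622393, 0.        , 0.        , 0.        , 0.        ]), 'position': array([0.15188555, 0.56037765, 0.38392531]), 'attitude': array([-16.96905992,   0.07771597,  67.33860563])}
scene [-2.09683769 -2.36428592 -0.78384292] [1.77095194 1.05586521 0.77016197]
side [-1.29732462 -2.38441231 -0.79042502] [2.26425228 0.60197504 0.80225092]
```

View pics/scene0.png

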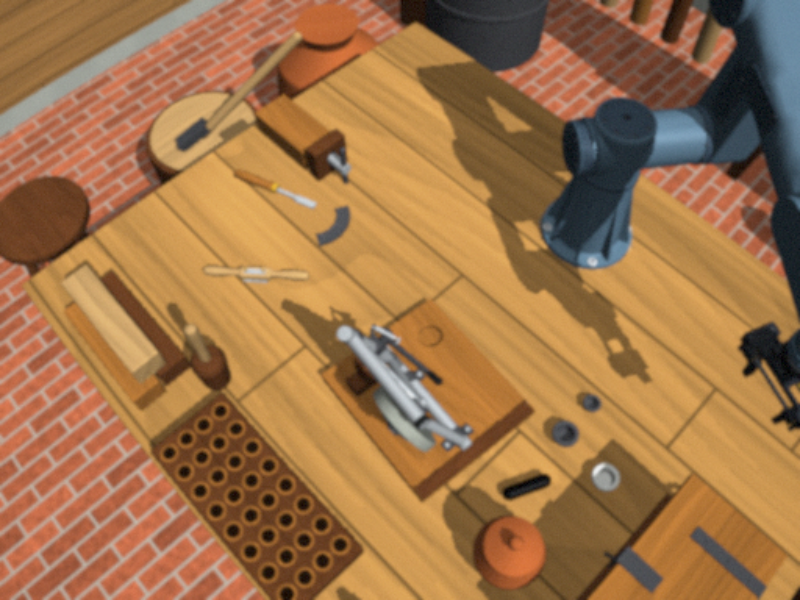

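View pics/side0.png

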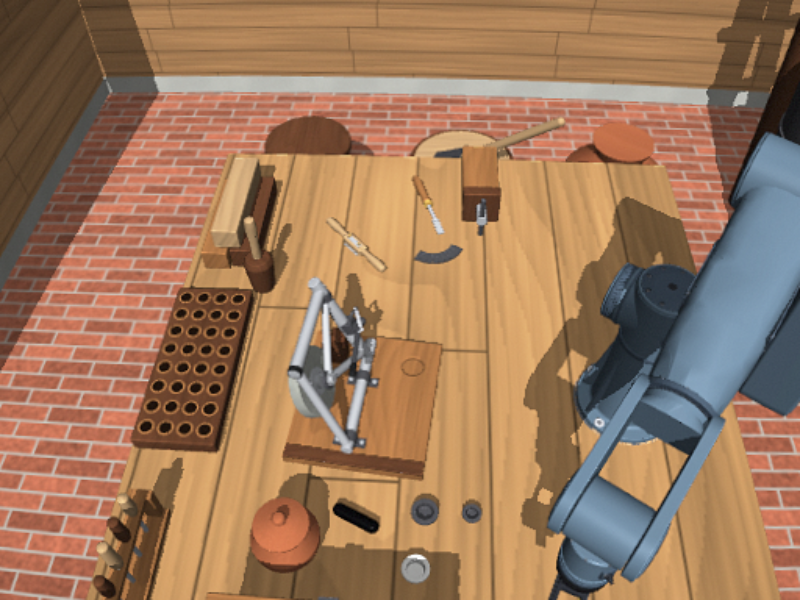

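The scene view shows the larger dark cup at (565,433), the small dark one at (590,402) and the white one at (605,476). The pocket is at (430,335), and the dark leg rod ends near (437,380). In the side view the cup is at (425,510) and the pocket at (413,368).

```bash
python3 - <<'E'
from h import *
z=np.load('scene.npz')['rgb'];s=np.load('side.npz')['rgb']
a=cv2.resize(z[180:325,195:345],(400,387),interpolation=cv2.INTER_CUBIC)
b=cv2.resize(s[170:310,175:290],(400,487),interpolation=cv2.INTER_CUBIC)
o=np.zeros((487,800,3),np.uint8);o[:387,:400]=a;o[:,400:]=b
cv2.imwrite('pics/c1.png',o[...,::-1])
for n,(cu,cv_),(pu,pv) in(("scene",(565,433),(430,335)),("side",(425,510),(413,368))):
    P,_=cloud(n)
    f=lambda u,v:P[int(v*.64),int(u*.64)].round(4)
    print(n,'cup',f(cu,cv_),'pocket',f(pu,pv))
    c=f(cu,cv_); m=(np.hypot(P[...,0]-c[0],P[...,1]-c[1])<.04)&(P[...,2]>.018)&(P[...,2]<.04)
    Q=P[m]; print('rim',len(Q),Q.min(0),Q.max(0),(Q.min(0)+Q.max(0))/2, cv2.minEnclosingCircle(Q[:,:2].astype(np.float32)))
    c=f(pu,pv); D=np.hypot(P[...,0]-c[0],P[...,1]-c[1])
    m=(D<.06)&(P[...,2]<.0185)&(P[...,2]>.008); Q=P[m]
    print('pocket floor',len(Q),Q.mean(0),cv2.minEnclosingCircle(Q[:,:2].astype(np.float32)))
    m=(D<.06)&(P[...,2]>.02)&(P[...,2]<.03); print('boardz',np.median(P[m][:,2]))
    # board top outline
    pc=f(pu,pv); m=(abs(P[...,2]-.024)<.005)&(np.hypot(P[...,0]-pc[0]-.08,P[...,1]-pc[1])<.3)
    k=cv2.morphologyEx(m.astype(np.uint8),cv2.MORPH_OPEN,np.ones((5,5)))>0
    print('board',cv2.minAreaRect(P[k][:,:2].astype(np.float32)))
    m=(P[...,2]>.2)&(np.hypot(P[...,0]-pc[0]-.15,P[...,1]-pc[1])<.25); Q=P[m]; print('top pts',len(Q),Q.min(0),Q.max(0),Q.mean(0))
    d=np.linalg.svd(Q-Q.mean(0))[2][0]; print('dir',d)
for n,p in(("scene",[(345,332),(468,440),(437,380),(380,345),(406,385)]),("side",[(315,285),(295,370),(350,445),(368,345),(355,440),(355,320)])):
    P,_=cloud(n)
    for u,v in p: print(n,u,v,P[int(v*.64),int(u*.64)].round(3))
E
```

```text
scene cup [0.4364 0.2933 0.0057] pocket [ 0.4768 -0.0593  0.0136]
rim 145 [0.41455923 0.26793581 0.01859774] [0.471444   0.32358321 0.03278497] [0.44300161 0.29575951 0.02569135] ((0.44298988580703735, 0.29586485028266907), 0.028828531503677368)
pocket floor 180 [ 0.47553336 -0.05624133  0.01446882] ((0.4764644205570221, -0.05779637396335602), 0.058871280401945114)
boardz 0.023584099433103467
board ((0.5803167223930359, 0.02244970202445984), (0.3122618496417999, 0.297542005777359), 84.97303009033203)
top pts 1111 [ 0.64089191 -0.08861857  0.20004929] [0.72432701 0.14433857 0.28730196] [0.69151722 0.03780264 0.25109113]
dir [-0.12506296 -0.98243894  0.13846652]
side cup [0.4423 0.2888 0.0135] pocket [ 0.4827 -0.0592  0.0119]
rim 148 [0.41722197 0.26812682 0.01803443] [0.47086621 0.32513868 0.03074348] [0.44404409 0.29663275 0.02438895] ((0.44564923644065857, 0.29669198393821716), 0.028909936547279358)
pocket floor 167 [ 0.48522561 -0.05724481  0.01450461] ((0.4831150472164154, -0.060049403458833694), 0.05924539640545845)
boardz 0.02324393411992909
board ((0.585180938243866, 0.037962161004543304), (0.27794429659843445, 0.28451427817344666), 82.24812316894531)
top pts 829 [ 0.64382072 -0.08899134  0.20006686] [0.72469265 0.14860532 0.2874681 ] [0.6808957  0.02752123 0.24970686]
dir [0.10735097 0.99412567 0.01378127]
scene 345 332 [ 0.685 -0.078  0.281]
scene 468 440 [0.603 0.17  0.051]
scene 437 380 [0.6   0.073 0.181]
scene 380 345 [ 0.621 -0.058  0.172]
scene 406 385 [0.648 0.039 0.181]
side 315 285 [ 0.685 -0.066  0.283]
side 295 370 [0.698 0.134 0.269]
side 350 445 [0.603 0.167 0.049]
side 368 345 [ 0.589 -0.091  0.053]
side 355 440 [0.595 0.155 0.049]
side 355 320 [ 0.631 -0.203  0.003]
```

View pics/c1.png

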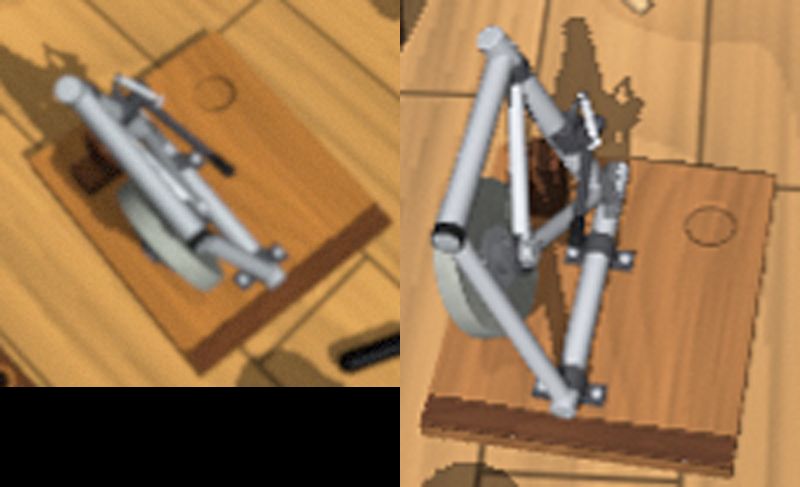

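The left crop (scene) shows the pocket at (213,93), the leg rod running from about (125,95) to its foot at (228,168), and the top bar from (68,88) to (205,243). The right crop (side) shows the pocket at (710,225).

```bash
python3 - <<'E'
from h import *
from scipy.optimize import least_squares
P,rgb=cloud("scene");f=lambda u,v:P[int(v*.64),int(u*.64)].round(3)
for k,u,v in(("small",590,402),("white",605,476),("burn",526,487),("pot",510,550)): print(k,f(u,v))
B=[]
for n in("scene","side"):
    P,rgb=cloud(n)
    # board top plane extents in rough frame yaw
    m=(abs(P[...,2]-.2565)<.03)&(abs(P[...,0]-.69)<.06)&(abs(P[...,1]-.025)<.09); Q=P[m]
    def res(p): # cylinder radius 13mm
        a=np.array([p[0],0.025,p[1]]); d=np.array([p[2],1,p[3]]); d/=np.linalg.norm(d)
        w=Q-a; return np.linalg.norm(w-np.outer(w@d,d),axis=1)-.013
    r=least_squares(res,[.69,.2565,0.06,0],loss='cauchy',f_scale=.002); print(n,'bar x,z@y=.025, slopes',r.x.round(4),len(Q),(abs(r.fun)<.003).mean())
    # hinge tube: low points
    m=(P[...,2]>.032)&(P[...,2]<.07)&(abs(P[...,0]-.59)<.04)&(abs(P[...,1]-.03)<.08);Q=P[m]
    r=least_squares(lambda p:res(p),[.59,.04,0.06,0],loss='cauchy',f_scale=.002);print('hinge',r.x.round(4),len(Q),(abs(r.fun)<.003).mean())
    # pocket floor connected
    c=np.array([.48,-.058]);D=np.hypot(P[...,0]-c[0],P[...,1]-c[1])
    m=(D<.04)&(P[...,2]<.019)&(P[...,2]>.008);Q=P[m];print('pocket',len(Q),cv2.minEnclosingCircle(Q[:,:2].astype(np.float32)))
    # leg: dark pts above .12
    g=rgb.max(-1)<90
    m=g&(P[...,2]>.13)&(P[...,2]<.22)&(P[...,0]<.66)&(P[...,0]>.56)&(P[...,1]>-.1)&(P[...,1]<.12);Q=P[m]
    o=np.argsort(Q[:,1]);print('leg',len(Q));print(Q[o][::max(1,len(Q)//14)].round(3).tolist())
E
```

```text
small [0.345 0.286 0.006]
white [0.446 0.411 0.004]
burn [0.585 0.312 0.03 ]
pot [0.72  0.377 0.125]
scene bar x,z@y=.025, slopes [ 0.6865  0.2555  0.0996 -0.0018] 611 0.8903436988543372
hinge [ 0.5944  0.0399  0.0969 -0.016 ] 275 0.7636363636363637
pocket 159 ((0.4802583158016205, -0.0561300553381443), 0.03819500282406807)
leg 177
[[0.618, -0.084, 0.169], [0.605, -0.071, 0.164], [0.603, -0.065, 0.163], [0.608, -0.06, 0.163], [0.632, -0.057, 0.153], [0.621, -0.055, 0.154], [0.598, -0.048, 0.167], [0.601, -0.027, 0.167], [0.6, -0.007, 0.175], [0.6, 0.01, 0.175], [0.6, 0.027, 0.172], [0.602, 0.042, 0.171], [0.595, 0.055, 0.181], [0.598, 0.067, 0.183], [0.603, 0.076, 0.184]]
side bar x,z@y=.025, slopes [0.6884 0.2544 0.0987 0.008 ] 425 0.7670588235294118
hinge [ 0.5976  0.0387  0.092  -0.0233] 306 0.7352941176470589
pocket 139 ((0.4788309633731842, -0.05818907544016838), 0.03859994187951088)
leg 207
[[0.614, -0.092, 0.174], [0.609, -0.072, 0.163], [0.591, -0.063, 0.169], [0.659, -0.059, 0.203], [0.612, -0.056, 0.145], [0.621, -0.054, 0.157], [0.603, -0.042, 0.168], [0.6, -0.017, 0.174], [0.604, 0.007, 0.172], [0.602, 0.027, 0.179], [0.597, 0.05, 0.178], [0.598, 0.066, 0.179], [0.601, 0.075, 0.174], [0.655, 0.08, 0.173], [0.658, 0.094, 0.158]]
```

Call:
servo_tool([
  [[0.5,0,0,0,0.15],[0.5,0,0,0,0.3],[0.5,0,0,0,0.3]],
])

```text
time: 0.4
tool_pos: [0.222, 0.5301, 0.2382]
tcp_rot: [-179.9, 0.0, 140.0]
ft_force: [-0.4, -1.0, 0.3]
grip_width: 0.761
finger_force: 0.0
```

Call:
servo_tool([
  [[0.8,-48,-6,0,-0.12],[0.8,-96,-12,0,-0.24],[0.8,-144,-18,10,-0.36],[0.8,-192,-24,20,-0.48],[0.8,-240,-28,30,-0.6]],
])

```text
time: 0.9
tool_pos: [0.3891, 0.3533, 0.2084]
tcp_rot: [180.0, 0.0, 175.0]
ft_force: [0.9, 1.2, -0.6]
grip_width: 0.9
finger_force: 0.0
```

Call:
servo_tool([
  [[0.8,-30,-26,20,0],[0.8,-59,-52,40,0.01],[0.8,-59,-52,40,0.01],[0.8,-59,-52,40,0.01]],
])

```text
time: 1.3
tool_pos: [0.4419, 0.2967, 0.1681]
tcp_rot: [-180.0, -0.1, 173.9]
ft_force: [-0.1, 0.6, 0.7]
grip_width: 0.901
finger_force: 0.0
```

```bash
python3 - <<'E'
from h import *
s=telemetry.sense();print(s['tool_pos'],s['tcp_rot'])
rgb,d,p=snap("wrist");P,_=cloud("wrist")
cv2.imwrite('pics/w1.png',rgb[...,::-1])
D=np.hypot(P[...,0]-.4435,P[...,1]-.296)
m=(D<.04)&(P[...,2]>.018)&(P[...,2]<.032);Q=P[m];print(len(Q),Q.min(0),Q.max(0),cv2.minEnclosingCircle(Q[:,:2].astype(np.float32)),np.median(Q[:,2]))
E
```

```text
[0.44193267 0.29666384 0.1680695 ] [-1.79970074e+02 -1.01224246e-01  1.73923143e+02]
1840 [0.41614969 0.2693354  0.01807131] [0.47115534 0.32457457 0.02868141] ((0.44392192363739014, 0.2968120276927948), 0.028023801743984222) 0.025793041243405784
```

View pics/w1.png

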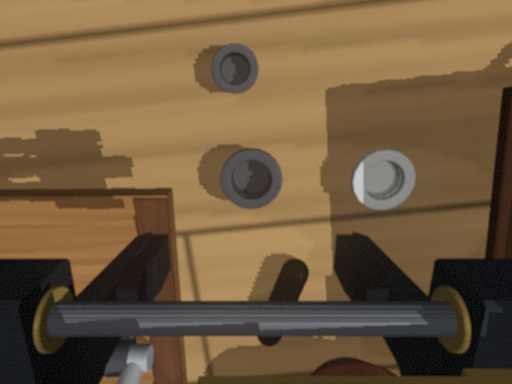

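The picture shows the larger dark cup at (250,178), the small dark one at (235,68), the white one at (385,180) and the board's edge on the left.

Call:
servo_tool([
  [[0.8,-2,0,45,0],[0.8,-2,0,90,0],[0.8,-2,0,130,0],[0.8,-2,0,153,0],[0.8,-2,0,153,0]],
])

```text
time: 1.85
tool_pos: [0.4407, 0.2975, 0.0131]
tcp_rot: [-179.9, -0.3, 174.1]
ft_force: [-0.6, 0.1, 0.5]
grip_width: 0.897
finger_force: 0.0
```

Call:
servo_tool([
  [[-0.2,0,0,0,0],[-0.2,0,0,0,0],[-0.2,0,0,0,0],[-0.2,0,0,0,0],[-0.2,0,0,0,0]],
], squeeze=25)

```text
time: 2.35
tool_pos: [0.4453, 0.2978, 0.0177]
tcp_rot: [179.9, 0.2, 173.9]
ft_force: [-2.1, -0.1, 7.6]
grip_width: 0.632
finger_force: 25.0
```

Call:
servo_tool([
  [[-0.2,0,0,-40,0],[-0.2,0,0,-80,0],[-0.2,0,0,-110,0],[-0.2,-10,-45,-110,0],[-0.2,-20,-90,-110,0]],
])

```text
time: 2.85
tool_pos: [0.4553, 0.2057, 0.128]
tcp_rot: [179.9, 0.3, 174.1]
ft_force: [1.1, -0.2, -1.2]
grip_width: 0.629
finger_force: 25.0
```

Call:
servo_tool([
  [[-0.2,-10,-45,0,0],[-0.2,-20,-90,0,0],[-0.2,-30,-135,0,0],[-0.2,-40,-180,0,0],[-0.2,-45,-200,0,0]],
])

```text
time: 3.35
tool_pos: [0.4783, -0.0016, 0.1267]
tcp_rot: [-179.9, 0.1, 173.7]
ft_force: [0.4, 1.1, -1.8]
grip_width: 0.631
finger_force: 25.0
```

Call:
servo_tool([
  [[-0.2,0,0,0,0],[-0.2,0,0,0,0],[-0.2,0,0,0,0]],
])

```text
time: 3.65
tool_pos: [0.4774, 0.003, 0.1258]
tcp_rot: [180.0, -0.0, 173.9]
ft_force: [-0.5, -0.3, -1.1]
grip_width: 0.629
finger_force: 25.0
```

```bash
python3 - <<'E'
from h import *
s=telemetry.sense();print(s['tool_pos'],s['tcp_rot'],s['grip_width'],s['finger_force'])
rgb,d,p=snap("wrist");P,_=cloud("wrist")
cv2.imwrite('pics/w2.png',rgb[...,::-1])
np.set_printoptions(suppress=True,precision=4)
D=np.hypot(P[...,0]-.48,P[...,1]+.057)
m=(D<.045)&(P[...,2]<.0185)&(P[...,2]>.008);Q=P[m];print('pocket',len(Q),Q.min(0),Q.max(0),cv2.minEnclosingCircle(Q[:,:2].astype(np.float32)))
t=s['tool_pos'];D=np.hypot(P[...,0]-t[0],P[...,1]-t[1])
m=(D<.033)&(abs(P[...,2]-t[2])<.03);Q=P[m];print('cup',len(Q),Q.min(0),Q.max(0))
E
```

```text
[0.47742285 0.00297914 0.12580174] [ 1.79976609e+02 -5.95309839e-03  1.73934642e+02] 0.6285596008435085 24.99951114761643
pocket 2824 [ 0.4604 -0.081   0.012 ] [ 0.5086 -0.0324  0.0185] ((0.4840378165245056, -0.05645468458533287), 0.02512488327920437)
cup 11980 [ 0.4483 -0.0275  0.1121] [0.5002 0.0354 0.1558]
```

View pics/w2.png

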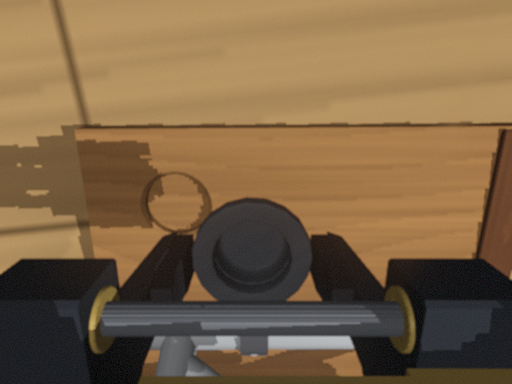

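The held cup is at (252,247), level between the fingers. The pocket's ring is at (178,202).

```bash
python3 - <<'E'
from h import *
np.set_printoptions(suppress=True,precision=4)
P,rgb=cloud("wrist")
q=P[195:295,190:315].reshape(-1,3)
q=q[(q[:,2]>.1)&(q[:,2]<.16)&(q[:,0]>.43)&(q[:,0]<.52)]
h,e=np.histogram(q[:,2],bins=30);print(list(zip(e.round(4),h)))
zt=e[np.argmax(h)]
Q=q[abs(q[:,2]-zt)<.004];print(zt,Q.min(0),Q.max(0))
from scipy.spatial import ConvexHull
H=Q[ConvexHull(Q[:,:2]).vertices];H=H[H[:,0]<.478]
from scipy.optimize import least_squares
r=least_squares(lambda p:np.hypot(H[:,0]-p[0],H[:,1]-p[1])-.028,[.477,.003],loss='cauchy',f_scale=.001);print(r.x,len(H),r.fun)
print(np.polyfit(Q[:,0],Q[:,2],1),np.polyfit(Q[:,1],Q[:,2],1))
E
```

```text
[(np.float64(0.1121), np.int64(62)), (np.float64(0.1131), np.int64(987)), (np.float64(0.114), np.int64(1191)), (np.float64(0.115), np.int64(308)), (np.float64(0.116), np.int64(162)), (np.float64(0.117), np.int64(136)), (np.float64(0.118), np.int64(94)), (np.float64(0.119), np.int64(93)), (np.float64(0.1199), np.int64(74)), (np.float64(0.1209), np.int64(67)), (np.float64(0.1219), np.int64(85)), (np.float64(0.1229), np.int64(113)), (np.float64(0.1239), np.int64(156)), (np.float64(0.1249), np.int64(95)), (np.float64(0.1259), np.int64(67)), (np.float64(0.1268), np.int64(127)), (np.float64(0.1278), np.int64(170)), (np.float64(0.1288), np.int64(174)), (np.float64(0.1298), np.int64(194)), (np.float64(0.1308), np.int64(232)), (np.float64(0.1318), np.int64(377)), (np.float64(0.1328), np.int64(1771)), (np.float64(0.1337), np.int64(2675)), (np.float64(0.1347), np.int64(561)), (np.float64(0.1357), np.int64(40)), (np.float64(0.1367), np.int64(23)), (np.float64(0.1377), np.int64(21)), (np.float64(0.1387), np.int64(14)), (np.float64(0.1396), np.int64(9)), (np.float64(0.1406), np.int64(8))]
0.13373730596328576 [ 0.4484 -0.0247  0.1297] [0.4977 0.0338 0.1376]
[0.4764 0.0039] 20 [ 0.0023  0.0002 -0.0001 -0.      0.      0.0001  0.     -0.0001  0.0001
  0.0001 -0.0001 -0.0001 -0.     -0.0001  0.0003 -0.0002 -0.0003 -0.0004
  0.0011  0.0013]
[-0.0065  0.1367] [0.0026 0.1337]
```

Call:
servo_tool([
  [[-0.2,-14,-30,0,0],[-0.2,-14,-59,10,0],[-0.2,-14,-59,50,0],[-0.2,-14,-59,75,0],[-0.2,-14,-59,75,0]],
])

```text
time: 4.2
tool_pos: [0.4823, -0.0562, 0.0475]
tcp_rot: [179.9, -0.4, 174.0]
ft_force: [0.1, -0.3, -0.8]
grip_width: 0.63
finger_force: 25.0
```

Call:
servo_tool([
  [[-0.2,0,0,6,0],[-0.2,0,0,11,0],[-0.2,0,0,15,0],[-0.2,0,0,18,0],[-0.2,0,0,19,0]],
])

```text
time: 4.7
tool_pos: [0.4855, -0.0582, 0.0319]
tcp_rot: [-180.0, 0.0, 173.9]
ft_force: [-0.9, 0.3, -1.4]
grip_width: 0.628
finger_force: 25.0
```

Call:
servo_tool([
  [[-0.2,0,0,0,0],[-0.2,0,0,0,0]],
])

```text
time: 4.9
tool_pos: [0.4855, -0.0584, 0.0319]
tcp_rot: [-180.0, 0.0, 173.9]
ft_force: [-0.4, -0.5, -1.7]
grip_width: 0.629
finger_force: 25.0
```

Call:
servo_tool([
  [[-0.2,0,0,1,0],[-0.2,0,0,2,0],[-0.2,0,0,3,0],[-0.2,0,0,3,0]],
])

```text
time: 5.3
tool_pos: [0.4858, -0.0584, 0.0315]
tcp_rot: [-180.0, -0.0, 173.9]
ft_force: [-11.9, 3.8, 29.6]
grip_width: 0.631
finger_force: 25.0
```

```bash
cat > cup.py <<'E'
from h import *
np.set_printoptions(suppress=True,precision=4)
for n in("scene","side","wrist"):
    snap(n);P,rgb=cloud(n)
    D=np.hypot(P[...,0]-.484,P[...,1]+.0565)
    m=(D<.031)&(P[...,2]>.033)&(P[...,2]<.05)&(rgb.max(-1)<110);Q=P[m]
    if len(Q)>5: print(n,len(Q),Q.min(0),Q.max(0),np.median(Q[:,2]),cv2.minEnclosingCircle(Q[:,:2].astype(np.float32)))
E
python3 cup.py
```

```text
scene 64 [ 0.4546 -0.0872  0.033 ] [ 0.5094 -0.0331  0.047 ] 0.03924594250371127 ((0.4834733009338379, -0.057820796966552734), 0.029498308897018433)
side 9 [ 0.4838 -0.0864  0.0353] [ 0.4912 -0.0791  0.0494] 0.04268363040163359 ((0.48747628927230835, -0.08360281586647034), 0.004709986969828606)
wrist 7188 [ 0.4565 -0.086   0.033 ] [ 0.5082 -0.0259  0.0499] 0.03987469345216679 ((0.48309603333473206, -0.0564575158059597), 0.030801812186837196)
```

Call:
servo_tool([
  [[-0.2,0,0,-2,0],[0.3,0,0,-2,0],[0.5,0,0,-2,0],[0.5,0,0,-2,0],[0.5,0,0,-2,0]],
], squeeze=10)

```text
time: 5.95
tool_pos: [0.4852, -0.0582, 0.0305]
tcp_rot: [180.0, -0.0, 173.9]
ft_force: [-0.7, -0.1, 0.3]
grip_width: 0.749
finger_force: 0.0
```

Call:
servo_tool([
  [[0.5,0,0,-30,0],[0.5,0,0,-70,0],[0.5,0,0,-110,0],[0.5,0,0,-110,0]],
])

```text
time: 6.35
tool_pos: [0.489, -0.0595, 0.1461]
tcp_rot: [-179.9, 0.6, 173.9]
ft_force: [0.8, -0.5, 0.6]
grip_width: 0.747
finger_force: 0.0
```

```bash
cat >> cup.py <<'E'
P,rgb=cloud("wrist")
for lo,hi in((.0385,.043),(.037,.042)):
    m=(np.hypot(P[...,0]-.484,P[...,1]+.0565)<.035)&(P[...,2]>lo)&(P[...,2]<hi);Q=P[m]
    print('top',len(Q),cv2.minEnclosingCircle(Q[:,:2].astype(np.float32)),np.polyfit(Q[:,0],Q[:,2],1),np.polyfit(Q[:,1],Q[:,2],1))
s=telemetry.sense();print(s['tool_pos'],s['tcp_rot'],s['time'])
# leg
from scipy.optimize import least_squares
for n in("scene","side"):
    P,rgb=cloud(n)
    m=(rgb.max(-1)<90)&(P[...,2]>.16)&(P[...,2]<.2)&(P[...,0]<.615)&(P[...,0]>.58)&(P[...,1]>-.04)&(P[...,1]<.065);Q=P[m]
    def res(p):
        a=np.array([p[0],0.02,p[1]]);d=np.array([p[2],1,p[3]]);d/=np.linalg.norm(d);w=Q-a
        return np.linalg.norm(w-np.outer(w@d,d),axis=1)-.006
    if len(Q)>20:
        r=least_squares(res,[.6,.168,0.09,0.05],loss='cauchy',f_scale=.002);print(n,'leg x,z@y=.02',r.x,len(Q),(abs(r.fun)<.003).mean())
E
python3 cup.py
```

```text
scene 114 [ 0.4538 -0.0841  0.0331] [ 0.5098 -0.0295  0.0467] 0.03868492711179983 ((0.4820292592048645, -0.05616260692477226), 0.02835981361567974)
side 91 [ 0.4608 -0.086   0.0333] [ 0.508  -0.029   0.0481] 0.03843372668218681 ((0.4841632843017578, -0.056517165154218674), 0.029571080580353737)
wrist 2417 [ 0.4565 -0.0849  0.033 ] [ 0.512  -0.0297  0.0425] 0.03985407180946082 ((0.4843471050262451, -0.057143665850162506), 0.027963412925601006)
top 2162 ((0.4841659963130951, -0.05734236165881157), 0.027814039960503578) [0.0011 0.0394] [0.0004 0.04  ]
top 2301 ((0.4843405783176422, -0.05725431814789772), 0.02798493020236492) [0.0011 0.0393] [0.0006 0.0399]
[ 0.4849 -0.0581  0.1402] [179.9927  -0.0316 173.8782] 6.5
scene leg x,z@y=.02 [0.5961 0.1734 0.0063 0.1288] 66 0.8939393939393939
side leg x,z@y=.02 [ 0.6023  0.1695 -0.0075  0.1514] 64 0.734375
```

```bash
python3 - <<'E'
from h import *
for n in("scene","side"):
    P,rgb=cloud(n)
    m=(P[...,0]>.59)&(P[...,0]<.67)&(P[...,1]>.02)&(P[...,1]<.09)&(P[...,2]>.14)&(P[...,2]<.25);Q=P[m]
    for y in np.arange(.02,.09,.01):
        k=Q[(Q[:,1]>=y)&(Q[:,1]<y+.01)]; print(n,round(y,2),[(round(a,3),round(c,3)) for a,b,c in k[np.argsort(k[:,0])][::max(1,len(k)//8)]])
E
```

```text
scene 0.02 [(np.float64(0.594), np.float64(0.173)), (np.float64(0.596), np.float64(0.174)), (np.float64(0.6), np.float64(0.179)), (np.float64(0.601), np.float64(0.181)), (np.float64(0.602), np.float64(0.172)), (np.float64(0.604), np.float64(0.171)), (np.float64(0.651), np.float64(0.189)), (np.float64(0.653), np.float64(0.191)), (np.float64(0.654), np.float64(0.188)), (np.float64(0.655), np.float64(0.191))]
scene 0.03 [(np.float64(0.592), np.float64(0.173)), (np.float64(0.596), np.float64(0.178)), (np.float64(0.598), np.float64(0.178)), (np.float64(0.6), np.float64(0.177)), (np.float64(0.602), np.float64(0.177)), (np.float64(0.603), np.float64(0.175)), (np.float64(0.604), np.float64(0.175)), (np.float64(0.651), np.float64(0.189)), (np.float64(0.653), np.float64(0.188)), (np.float64(0.653), np.float64(0.19)), (np.float64(0.655), np.float64(0.188))]
scene 0.04 [(np.float64(0.593), np.float64(0.175)), (np.float64(0.597), np.float64(0.179)), (np.float64(0.599), np.float64(0.182)), (np.float64(0.601), np.float64(0.174)), (np.float64(0.604), np.float64(0.176)), (np.float64(0.634), np.float6
[... 3489 characters left out ...]
]
side 0.07 [(np.float64(0.594), np.float64(0.179)), (np.float64(0.6), np.float64(0.185)), (np.float64(0.606), np.float64(0.183)), (np.float64(0.637), np.float64(0.156)), (np.float64(0.643), np.float64(0.169)), (np.float64(0.647), np.float64(0.161)), (np.float64(0.655), np.float64(0.172)), (np.float64(0.664), np.float64(0.146))]
side 0.08 [(np.float64(0.596), np.float64(0.183)), (np.float64(0.606), np.float64(0.184)), (np.float64(0.639), np.float64(0.165)), (np.float64(0.642), np.float64(0.163)), (np.float64(0.648), np.float64(0.163)), (np.float64(0.652), np.float64(0.165)), (np.float64(0.658), np.float64(0.171)), (np.float64(0.664), np.float64(0.143)), (np.float64(0.669), np.float64(0.16))]
```

Call:
servo_tool([
  [[-1,0,0,-40,0],[-1,0,0,-85,0],[-1,0,0,-110,0],[-1,-30,35,-110,0],[-1,-60,70,-110,0]],
])

```text
time: 7.0
tool_pos: [0.553, 0.0049, 0.2503]
tcp_rot: [-180.0, -0.0, 173.7]
ft_force: [0.6, -1.0, -0.3]
grip_width: 0.325
finger_force: 0.0
```

Call:
servo_tool([
  [[-1,-30,25,0,0],[-1,-62,50,0,0],[-1,-62,50,0,0],[-1,-62,50,30,0],[-1,-62,50,50,0]],
])

```text
time: 7.5
tool_pos: [0.6178, 0.0481, 0.197]
tcp_rot: [-180.0, -0.3, 173.9]
ft_force: [0.4, 0.0, -0.1]
grip_width: 0.009
finger_force: 0.0
```

Call:
servo_tool([
  [[-1,0,0,15,0],[-1,0,0,30,0],[-1,0,0,39,0],[-1,0,0,39,0],[-1,0,0,39,0]],
])

```text
time: 8.0
tool_pos: [0.6195, 0.0479, 0.1621]
tcp_rot: [-180.0, 0.0, 173.9]
ft_force: [-0.5, 0.6, 0.2]
grip_width: 0.007
finger_force: 0.0
```

Call:
servo_tool([
  [[-1,6,-1,4,0],[-1,13,-2,9,0],[-1,20,-3,14,0],[-1,27,-5,20,0],[-1,35,-7,25,0]],
])

```text
time: 8.5
tool_pos: [0.5863, 0.0452, 0.1379]
tcp_rot: [179.9, 0.4, 173.9]
ft_force: [11.5, 1.7, -6.1]
grip_width: 0.008
finger_force: 5.0
```

Call:
servo_tool([
  [[-1,6,-5,6,0],[-1,12,-10,12,0],[-1,18,-15,18,0],[-1,24,-20,24,0],[-1,24,-20,24,0]],
])

```text
time: 9.0
tool_pos: [0.5562, 0.0271, 0.112]
tcp_rot: [-180.0, -0.1, 173.9]
ft_force: [0.4, -0.5, 0.2]
grip_width: 0.006
finger_force: 0.0
```

```bash
cat > leg.py <<'E'
from h import *
np.set_printoptions(suppress=True,precision=3)
s=telemetry.sense();print(s['tool_pos'],s['tcp_rot'],s['ft_force'])
piv=np.array([.601,-.068,.16]);f=np.array([-.0015,.143,.019]);d=np.array([-.1134,.011,-.09])
for n in("scene","side"):
    rgb,_,_=snap(n);P,rgb=cloud(n);w=P-piv
    a=w@f/(f@f);b=w@d/(d@d);h=abs(w@np.cross(f,d)/np.linalg.norm(np.cross(f,d)))
    r=np.hypot(a,b);m=(r>.25)&(r<1.05)&(h<.012)&(rgb.max(-1)<110)
    print(n,m.sum(),np.histogram(np.arctan2(b,a)[m],bins=np.arange(-.2,1.9,.1))[0])
E
python3 leg.py
```

```text
[0.556 0.027 0.112] [-179.985   -0.149  173.853] [ 0.394 -0.475  0.233]
scene 35 [ 0  0  0  0  0  0  0  0  1  2 13 12  3  0  0  0  0  0  0  0]
side 71 [ 0  0  1  0  0  4  0  0  0  0  0  0 52  4  0  0  0  0  0  0]
```

Call:
servo_tool([
  [[-1,5,20,-30,0],[-1,30,30,-70,0],[-1,70,30,-110,0],[-1,110,30,-150,0],[-1,110,30,-150,0]],
])

```text
time: 9.6
tool_pos: [0.4512, 0.0697, 0.2673]
tcp_rot: [-180.0, 0.4, 173.9]
ft_force: [1.1, -0.4, -0.3]
grip_width: 0.009
finger_force: 0.0
```

```bash
python3 leg.py; python3 - <<'E'
from h import *
z=np.load('scene.npz')['rgb'];s=np.load('side.npz')['rgb']
a=cv2.resize(z[180:325,195:345],(400,387));b=cv2.resize(s[170:310,175:290],(400,487))
o=np.zeros((487,800,3),np.uint8);o[:387,:400]=a;o[:,400:]=b
cv2.imwrite('pics/c2.png',o[...,::-1])
E
```

```text
[0.451 0.07  0.267] [-179.999    0.355  173.946] [ 1.07  -0.443 -0.348]
scene 84 [ 0  0  0  0  0  0  0  0  0  0  0  0  0  0  0  1 18 57  2  0]
side 78 [ 0  0  0  0  0  0  0  0  0  0  0  0  0  0  0  4 15 39  8  1]
```

View pics/c2.png

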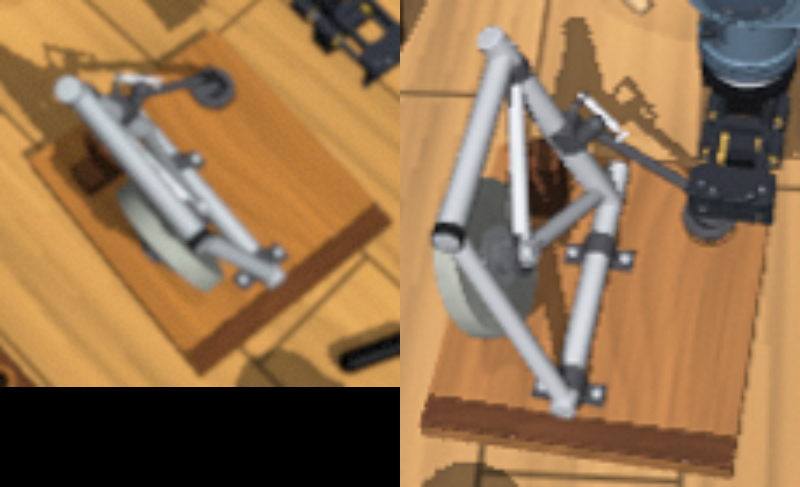

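The leg is down in the crop: the rod runs from the frame to over the cup at (213,88) on the left and (708,220) on the right. The cup is seated.

Call:
servo_tool([
  [[1,0,0,-40,0.14],[1,0,0,-70,0.28],[1,0,0,-70,0.42],[1,0,0,-70,0.56],[1,0,0,-70,0.7]],
])

```text
time: 10.2
tool_pos: [0.4523, 0.0689, 0.3318]
tcp_rot: [-180.0, -0.1, 133.4]
ft_force: [-0.3, -0.2, 0.2]
grip_width: 0.434
finger_force: 0.0
```

Call:
servo_tool([
  [[1,0,0,0,0.14],[1,0,0,0,0.28],[1,0,0,0,0.42],[1,0,0,0,0.56],[1,0,0,0,0.7]],
])

```text
time: 10.7
tool_pos: [0.4522, 0.0688, 0.3315]
tcp_rot: [-179.9, -0.0, 93.3]
ft_force: [-0.4, 0.3, -0.9]
grip_width: 0.892
finger_force: 0.0
```

Call:
servo_tool([
  [[1,0,0,0,0.14],[1,0,0,0,0.16],[1,0,0,0,0.16]],
])

```text
time: 11.0
tool_pos: [0.452, 0.0689, 0.3319]
tcp_rot: [-179.9, 0.0, 84.6]
ft_force: [-0.4, 0.6, 0.6]
grip_width: 0.997
finger_force: 0.0
```

Call:
servo_tool([
  [[1,-5,48,0,0],[1,-10,96,0,0],[1,-15,144,0,0],[1,-20,192,0,0],[1,-22,238,0,0]],
])

```text
time: 11.5
tool_pos: [0.6885, 0.0235, 0.3317]
tcp_rot: [-180.0, 0.0, 84.7]
ft_force: [1.1, 0.3, 0.7]
grip_width: 1.003
finger_force: 0.0
```

Call:
servo_tool([
  [[1,0,0,0,0],[1,0,0,0,0]],
])

```text
time: 11.7
tool_pos: [0.6869, 0.024, 0.3298]
tcp_rot: [-179.8, -0.0, 84.6]
ft_force: [0.6, 1.3, 0.8]
grip_width: 1.001
finger_force: 0.0
```

```bash
python3 - <<'E'
from h import *
np.set_printoptions(suppress=True,precision=4)
from scipy.optimize import least_squares
s=telemetry.sense();print(s['tool_pos'],s['tcp_rot'])
for n in("wrist","scene"):
    rgb,_,_=snap(n);P,_=cloud(n)
    m=(abs(P[...,2]-.2565)<.02)&(abs(P[...,0]-.6875)<.025)&(abs(P[...,1]-.025)<.09);Q=P[m]
    def res(p):
        a=np.array([p[0],0.025,p[1]]);d=np.array([p[2],1,p[3]]);d/=np.linalg.norm(d);w=Q-a
        return np.linalg.norm(w-np.outer(w@d,d),axis=1)-.013
    if len(Q)>30:
        r=least_squares(res,[.6875,.2555,0.098,0],loss='cauchy',f_scale=.002);print(n,r.x,len(Q),(abs(r.fun)<.003).mean(),Q.min(0),Q.max(0))
cv2.imwrite('pics/w3.png',np.load('wrist.npz')['rgb'][...,::-1])
E
```

```text
[0.6869 0.024  0.3298] [-179.7583   -0.0095   84.6076]
wrist [0.6893 0.2562 0.0993 0.0008] 9249 0.9950264893502 [ 0.6628 -0.0615  0.2365] [0.7112 0.115  0.2714]
scene [ 0.6865  0.2555  0.102  -0.0001] 482 0.8962655601659751 [ 0.6662 -0.0587  0.2465] [0.708  0.115  0.2733]
```

View pics/w3.png

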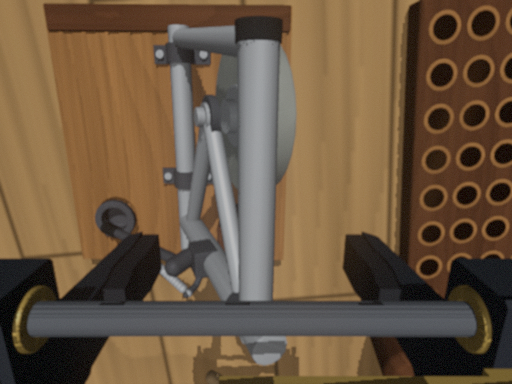

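The bar runs vertically at column 258, centred between the open fingers. The cup is at (115,218), with the leg running to it.

Call:
servo_tool([
  [[1,0,2,35,0],[1,0,2,65,0],[1,0,2,85,0],[1,0,2,93,0],[1,0,2,93,0]],
])

```text
time: 12.3
tool_pos: [0.6875, 0.0245, 0.2401]
tcp_rot: [-180.0, -0.0, 84.5]
ft_force: [0.8, 0.3, 0.5]
grip_width: 1.0
finger_force: 0.0
```

Call:
servo_tool([
  [[-1,0,0,0,0],[-1,0,0,0,0],[-1,0,0,0,0],[-1,0,0,0,0],[-1,0,0,0,0]],
], squeeze=25)

```text
time: 12.8
tool_pos: [0.6886, 0.0241, 0.2401]
tcp_rot: [180.0, 0.0, 84.5]
ft_force: [-1.1, -0.2, 0.2]
grip_width: 0.569
finger_force: 0.0
```

Call:
servo_tool([
  [[-1,0,0,0,0],[-1,0,0,0,0],[-1,0,0,0,0],[-1,0,0,0,0],[-1,0,0,0,0]],
])

```text
time: 13.3
tool_pos: [0.6891, 0.0241, 0.2399]
tcp_rot: [179.9, -0.0, 84.5]
ft_force: [4.6, 0.2, -1.0]
grip_width: 0.282
finger_force: 25.0
```

Call:
servo_tool([
  [[-1,0,-5,-2,0],[-1,0,-11,-4,0],[-1,0,-16,-6,0],[-1,0,-22,-8,0],[-1,0,-28,-10,0]],
], squeeze=40)

```text
time: 13.8
tool_pos: [0.662, 0.0268, 0.2506]
tcp_rot: [179.7, -0.0, 84.5]
ft_force: [5.8, 0.5, 1.1]
grip_width: 0.284
finger_force: 40.0
```

```bash
cat > bar.py <<'E'
from h import *
np.set_printoptions(suppress=True,precision=4)
from scipy.optimize import least_squares
s=telemetry.sense();print(s['tool_pos'],s['tcp_rot'],s['ft_force'],s['grip_width'],s['finger_force'],s['time'])
t=s['tool_pos']
for n in("scene","side"):
    snap(n);P,rgb=cloud(n)
    y=P[...,1];x0=t[0]+.1*(y-t[1])
    m=(abs(P[...,2]-t[2]-.016)<.02)&(abs(P[...,0]-x0)<.022)&(((y>.05)&(y<.11))|((y<-.01)&(y>-.04)));Q=P[m]
    def res(p):
        a=np.array([p[0],0.025,p[1]]);d=np.array([p[2],1,0]);d/=np.linalg.norm(d);w=Q-a
        return np.linalg.norm(w-np.outer(w@d,d),axis=1)-.013
    if len(Q)>20:
        r=least_squares(res,[t[0],t[2]+.016,0.099],loss='cauchy',f_scale=.002)
        hx=.5965; print(n,'bar',r.x,len(Q),(abs(r.fun)<.003).mean(),'lean~',np.arctan2((r.x[0]-hx)*.995,r.x[1]-.04))
E
python3 bar.py
```

```text
[0.662  0.0268 0.2506] [179.7276  -0.0187  84.4949] [5.8071 0.5365 1.1188] 0.2839554697550239 40.03356322646141 13.8
scene bar [0.6581 0.2653 0.1002] 219 0.8949771689497716 lean~ 0.2655533821776054
side bar [0.6615 0.2643 0.0632] 136 0.8897058823529411 lean~ 0.2806348471899904
```

Call:
servo_tool([
  [[-1,0,-6,-1,0],[-1,0,-12,-3,0],[-1,0,-18,-4,0],[-1,0,-24,-5,0],[-1,0,-28,-6,0]],
])

```text
time: 14.4
tool_pos: [0.6348, 0.0295, 0.258]
tcp_rot: [179.6, -0.0, 84.5]
ft_force: [7.2, 1.5, 2.4]
grip_width: 0.283
finger_force: 40.1
```

Call:
servo_tool([
  [[-1,0,-5,-1,0],[-1,0,-10,-1,0],[-1,0,-15,-2,0],[-1,0,-20,-2,0],[-1,0,-24,-2,0]],
])

```text
time: 14.9
tool_pos: [0.6112, 0.032, 0.2607]
tcp_rot: [179.6, -0.0, 84.5]
ft_force: [5.3, 1.1, 7.6]
grip_width: 0.285
finger_force: 40.0
```

```bash
python3 bar.py
```

```text
[0.6112 0.032  0.2607] [179.5522  -0.0361  84.5095] [5.3347 1.0892 7.5706] 0.28472090796847865 40.04572642967105 14.9
scene bar [0.6071 0.2738 0.0851] 236 0.9152542372881356 lean~ 0.04514048766501493
side bar [0.6103 0.273  0.103 ] 146 0.8424657534246576 lean~ 0.05907828515139884
```

Call:
servo_tool([
  [[-1,0,-3,0,0],[-1,0,-6,0,0],[-1,0,-8,0,0],[-1,0,-9,0,0],[-1,0,-9,0,0]],
])

```text
time: 15.5
tool_pos: [0.6021, 0.0329, 0.2605]
tcp_rot: [179.6, -0.0, 84.5]
ft_force: [4.3, 1.5, 6.9]
grip_width: 0.282
finger_force: 40.1
```

Call:
servo_tool([
  [[-1,0,-1,0,0],[-1,0,-2,0,0],[-1,0,-2,0,0],[-1,0,-2,0,0]],
])

```text
time: 15.9
tool_pos: [0.6002, 0.0331, 0.2604]
tcp_rot: [179.6, -0.0, 84.5]
ft_force: [5.1, 1.4, 7.0]
grip_width: 0.285
finger_force: 40.1
```

Call:
servo_tool([
  [[-1,0,-1,0,0],[-1,0,-1,0,0],[-1,0,-1,0,0]],
])

```text
time: 16.2
tool_pos: [0.5991, 0.0332, 0.2603]
tcp_rot: [179.6, -0.0, 84.5]
ft_force: [3.5, 0.9, 6.7]
grip_width: 0.28
finger_force: 40.2
```

```bash
python3 bar.py
```

```text
[0.5991 0.0332 0.2603] [179.6223  -0.0388  84.5156] [3.5485 0.8811 6.7438] 0.27982262333838126 40.17303787171841 16.2
scene bar [0.5947 0.2739 0.0947] 240 0.8958333333333334 lean~ -0.007539983811440748
side bar [0.5998 0.2741 0.0815] 142 0.8732394366197183 lean~ 0.014067937135602584
```

Call:
servo_tool([
  [[-1,0,-1,0,0],[-1,0,-1,0,0],[-1,0,-1,0,0]],
])

```text
time: 16.6
tool_pos: [0.5982, 0.0333, 0.2604]
tcp_rot: [179.6, -0.0, 84.5]
ft_force: [5.4, 1.6, 6.7]
grip_width: 0.283
finger_force: 40.1
```

Call:
servo_tool([
  [[-1,0,-1,0,0],[-1,0,-1,0,0],[-1,0,-1,0,0]],
])

```text
time: 16.9
tool_pos: [0.5975, 0.0334, 0.2604]
tcp_rot: [179.6, -0.0, 84.5]
ft_force: [4.6, 1.7, 6.0]
grip_width: 0.285
finger_force: 40.0
```

Call:
servo_tool([
  [[-1,0,-1,0,0],[-1,0,-1,0,0],[-1,0,-1,0,0],[-1,0,-1,0,0]],
])

```text
time: 17.3
tool_pos: [0.597, 0.0334, 0.2604]
tcp_rot: [179.5, -0.1, 84.5]
ft_force: [8.1, 1.2, 4.2]
grip_width: 0.287
finger_force: 40.1
```

```bash
python3 bar.py; python3 - <<'E'
from h import *
for n in("scene","side"):
    P,rgb=cloud(n)
    m=(np.hypot(P[...,0]-.484,P[...,1]+.057)<.034)&(P[...,2]>.035)&(P[...,2]<.044);Q=P[m]
    print(n,len(Q),np.median(Q[:,2]),cv2.minEnclosingCircle(Q[:,:2].astype(np.float32)))
    o=[cv2.resize(rgb[a],(400,400)) for a in ([(slice(195,285),slice(235,325))] if n=="scene" else [(slice(190,280),slice(210,300))])]
    cv2.imwrite(f'pics/f_{n}.png',o[0][...,::-1])
a=cv2.imread('pics/f_scene.png');b=cv2.imread('pics/f_side.png');cv2.imwrite('pics/f.png',np.hstack([a,b]))
E
```

```text
[0.597  0.0334 0.2604] [179.4909  -0.0502  84.5061] [8.0821 1.1809 4.2165] 0.2867268929486857 40.06334664300084 17.3
scene bar [0.5926 0.2745 0.1009] 238 0.8697478991596639 lean~ -0.016491517001511375
side bar [0.5979 0.2734 0.0807] 142 0.8661971830985915 lean~ 0.006058800875498273
scene 0 nan ((0.0, 0.0), 0.0)
side 78 0.03857307576193225 ((0.4854142963886261, -0.05632345378398895), 0.029140206053853035)
  return _methods._mean(a, axis=axis, dtype=dtype,
  ret = ret.dtype.type(ret / rcount)
```

View pics/f.png

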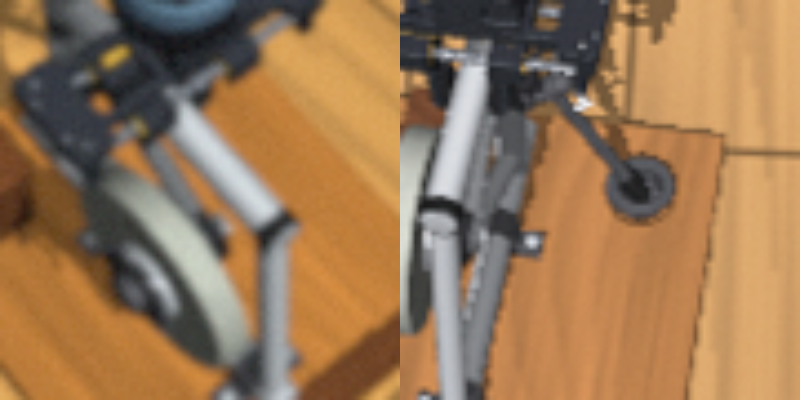

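In the side crop the foot stands in the cup at (638,187), with the cup still home. The fingers hold the top bar, and the rising push shows the foot has met the cup's floor.

```bash
python3 -c "
from h import *
print(hand_in())"
```

```text
the job is handed in; nothing more can be done
None
```

I handed the job in at about 17 s of the 64 s allowed, with the cup home in the pocket, the kickstand snapped down, and the frame held upright by the top bar with its foot in the cup; the hand-in gave back no verdict.

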